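# Park a gearbox housing in the bench bay

## Robot

A 6-joint arm with a two-finger parallel gripper is mounted at the origin on the work surface. World frame = base frame: x ahead of the robot, y to its left, z up, the work surface at z = 0. Lengths are in m, angles in degrees, forces in N, time in s.
With the tool pointing down it reaches from about 0.35 to 0.875 m from the base axis. Payload 4.2 kg.
Tool frame: the origin (TCP) lies between the finger pads; the fingertips stand 19 mm ahead of it and the grasp point (between the pads) is the TCP; z points along the fingers, y is the line along which they close (so a half turn about z gives the same grasp; the last joint's range is limited). The gripper opens to 87 mm and grips with 3 to 60 N. Pads are 19 mm wide; open, the fingers measure 117 mm over their backs; the gripper's body (75 mm by 190 mm) begins 51 mm behind the grasp point.
Start: joints at [-58.35, 22.042, 0.453, 0, -68.411, -14.817], TCP at [0.181, -0.598, 0.242] pointing down, gripper open.
Joint ranges: [-179.83, 179.83], [-69.29, 118.12], [-61.27, 80.66], [-181.25, 117.63], [-171.15, -9.14], [-177.46, 177.46]. Speed limits (degrees/s): [159.86, 159.86, 180, 180, 180, 180].

## Interface

Orientations are given as a 3x3 rotation matrix whose columns are the frame's x, y, z axes.
In Python, from station import r gives the robot as it stands.
- The arm moves only by the tool drive_tool, never from a script. Its argument "steps" is one flat list of numbers, 7 for each row, row after row: the turn, a rotation vector about the tool's x, y, z in rad, then the shift along the tool's x, y, z in m, then the opening, from 0 (shut) to 1 (fully open). A call has 1 to 10 rows; each row shifts and turns the commanded pose from where the row before left it, along the tool's axes as they then stand; what a row does not reach is not made up. A row lasts 1/12 s, in which the tool goes at most 41.7 mm and 7.16 degrees, less where a joint would pass 70% of its speed; a pose out of reach is approached as far as the arm can. A call is refused whole if a number of a shift passes 0.0417 or a number of a turn 0.125, either way. A call with a gripper value outside its range is refused whole. The fingers move at their own pace and stop on an object; the grip force is fixed at half the most. Time passes only in rows, so rows that do not move let the fingers close. It gives the time, the measured TCP pose, the force, the opening and the grip force at its end, in the units of the state.
- r.sense(): the state, without advancing time (a new reading comes with each control period).
- r.capture(name): name is "side" or "top"; returns the picture (480x640x3 uint8, blue, green, red); there is no depth.
- r.camera_params(name): a dict with "camera_matrix" (3x3 intrinsics, pixels), "extrinsics" (4x4, takes a point from world to camera coordinates). Camera axes: x right, y down, z forward; pixel columns grow to the right and rows downward; lengths in m; the calibration is good to about 2 mm. A picture is of the moment at which its call begins. camera_params takes no time and is no camera call.
- r.finish_job(): hands the job in; it is judged then, once.
The state is a dict: "time_s": time; "joints": joint angles; "joint_velocities": joint speeds; "effort": joint torques, N m; "tcp_pos": TCP position; "ee_rot": TCP orientation; "wrist_force": force on the tool from outside, world axes, zero at the start; "moment": the same for the moment, N m; "gripper_width": opening from 0.0 (shut) to 1.0 (fully open); "gripper_force": force on a finger pad.
Only numpy, scipy, OpenCV 4.12 (cv2) and the standard library are available. Lean on these libraries where they do the work, as an engineer would, in place of code of your own. Each camera call takes 0.05 s, during which the arm holds its last target. There are 200 camera calls.

## Task

Swing the white stop bar open to its green mark, slide the round cover plate out of the yellow bay until it lies wholly on the blue disc, then slide the grey gearbox housing into the bay, squared up and inside the yellow lines, long side parallel to the long side of the bay. Finally swing the bar back so that it points straight at its red mark. The two castings are to be slid flat on the bench, never lifted or tipped, and the other things on the bench left where they are.

Things in the scene. Friction and masses are not known exactly. Their poses are not given: they have to be found in the camera images.
- bay: Parking bay painted on the bench, fixed: a yellow rectangular outline, inner size 140 mm (its x) by 116 mm (its y), lines 8 mm wide, no height. Origin: centre of the rectangle, on the bench. Its x axis points away from the robot within about 0.12 rad, its y axis to the robot's left. The right-hand (-y) side is its entrance.
- red_mark (a point): Centre of the red line painted on the bench, 12 mm wide and 55 mm long, 150 to 205 mm from the hinge axis, in the bay's -x direction from it. The bar pointing at it closes the bay's right-hand side.
- green_mark (a point): Centre of the green line painted on the bench, 12 mm wide and 55 mm long, 150 to 205 mm from the hinge axis, in the bay's -y direction from it. The bar pointing at it is swung out, clear of the entrance.
- bar (a joint): Angle of the stop bar about its vertical hinge, rad: 0 = pointing at the red mark (bay -x), grows counter-clockwise seen from above, 1.571 = pointing at the green mark (bay -y). End stops at -0.3 and 1.9. Stays where it is left; takes about 2 N at the knob to move.
- bar_hinge (a point): Point on the hinge axis of the stop bar, 26 mm above the bench, at bay x +100, y -120 mm. The bar is white with a black band, 140 mm long from this axis, 16 mm wide, between 26 and 40 mm above the bench. Its post has a foot of 24 mm radius; post and hub reach 44 mm high.
- bar_knob (a point): Centre of the red upright round knob on the bar, 120 mm from the hinge axis, 100 mm above the bench. The knob is 20 mm in diameter and reaches from 60 to 122 mm above the bench, with a 12 mm stem below it. It is part of the bar and turns with it.
- housing: Loose gearbox housing, about 0.7 kg: aluminium flange 116 mm (its x) by 92 mm (its y), 16 mm high, grey body 104 by 88 mm above it to 50 mm, round boss of 80 mm diameter on top to 58 mm. Too wide to grip across. Origin: centre of the underside. It starts to the right of the bay, its x within 0.45 rad of the robot's. Half a turn makes no difference.
- cover: Loose round dark steel cover plate, 92 mm in diameter, 18 mm high at the rim, with a raised middle of 60 mm diameter up to 24 mm and six brass bolt heads, about 0.45 kg. Too wide to grip across. Origin: centre of the underside. It starts lying in the bay.
- pad: Round blue disc of 120 mm diameter painted on the bench, no height, fixed, to the left of the bay. Origin: its centre on the bench surface.
- bush_big: Bystander, loose: copper-coloured bush standing on end, 52 mm diameter, 45 mm high, near the robot. Origin: centre of the underside.
- bush_small: Bystander, loose: brass bush standing on end, 40 mm diameter, 50 mm high, near the robot. Origin: centre of the underside.
- grease: Bystander, loose: yellow grease jar with red cap, 60 mm diameter, 60 mm high, near the robot. Origin: centre of the underside.
- spray: Bystander, loose: green spray can, 60 mm diameter, 170 mm high, towards the far side. Origin: centre of the underside.
- spanner: Bystander, loose: steel spanner lying flat on the far side, under 250 mm long. Origin: middle of its underside.
- brush: Bystander, loose: cleaning brush lying flat on the far side, under 250 mm long. Origin: middle of its underside.
Not all that is in view belongs to the job. There is more than one size of the housing; the one meant has the size given above.

How it is judged:
By the outcome, as a careful person would: the job done as asked, in the order asked, and still so for the second after the job is handed in, with the robot touching nothing.
It also fails if it takes over 72 s, if anything falls off the work surface, if the arm or the gripper's body presses on something with over 40 N, if the wrist force passes 120 N, or if a joint passes its speed limit or range.

## Working session

There is one attempt and no reset: what is moved stays moved. The work goes in short steps, Python scripts to look and compute and a tool call to move; the robot and the scene stay as the last step left them, time stands still between calls to the robot, and variables do not carry over. Pictures are saved under pics/ and viewed, at most 10 in all, crops included, and the job is handed in when it is done.

Besides the shell and the picture viewer there is one more tool, called after "Call:" as name(argument=value, ...) on one line, values as JSON. drive_tool: Moves the arm, as the interface text tells. Its arguments: {"type":"object","properties":{"steps":{"type":"array"}},"required":["steps"]}

```bash
mkdir -p pics; python3 - <<'E'
from station import r
import cv2,numpy as np
for n in("top","side"):
    cv2.imwrite(f"pics/{n}0.png",r.capture(n)); p=r.camera_params(n); print(n,np.round(p["camera_matrix"],1).tolist(),np.round(p["extrinsics"],3).tolist())
s=r.sense();print(s)
E
```

```text
top [[521.0, 0.0, 322.8], [0.0, 521.0, 241.7], [0.0, 0.0, 1.0]] [[-0.028, -1.0, -0.013, -0.093], [-0.988, 0.03, -0.154, 0.557], [0.155, 0.008, -0.988, 1.338], [0.0, 0.0, 0.0, 1.0]]
side [[586.9, 0.0, 324.9], [0.0, 586.9, 234.8], [0.0, 0.0, 1.0]] [[-0.973, -0.231, -0.01, 0.507], [-0.12, 0.541, -0.832, 0.206], [0.198, -0.809, -0.554, 1.366], [0.0, 0.0, 0.0, 1.0]]
{'time_s': 0.1, 'joints': array([-5.83496234e+01,  2.20855762e+01,  3.89029129e-01, -2.41122975e-02,
       -6.84113970e+01, -1.48172485e+01]), 'joint_velocities': array([-0.06249103, -0.12421973,  0.1533529 ,  0.15300699, -0.06653234,
       -0.12367762]), 'effort': array([-2.30149763e-04, -3.91690421e+01,  1.87935269e+01,  4.23189327e+00,
        1.34459976e-02, -7.10994595e-05]), 'tcp_pos': array([ 0.18087114, -0.59774398,  0.24058999]), 'ee_rot': array([[-9.57197123e-01, -2.89436070e-01, -6.55457732e-04],
       [-2.89436793e-01,  9.57195419e-01,  1.80907805e-03],
       [ 1.03788696e-04,  1.92135789e-03, -9.99998149e-01]]), 'wrist_force': array([-0.12836226,  0.36441484, -0.23221512]), 'moment': array([ 0.03250065,  0.00286335, -0.05005939]), 'gripper_force': 0.0, 'gripper_width': 0.996415880883676}
```

View pics/top0.png

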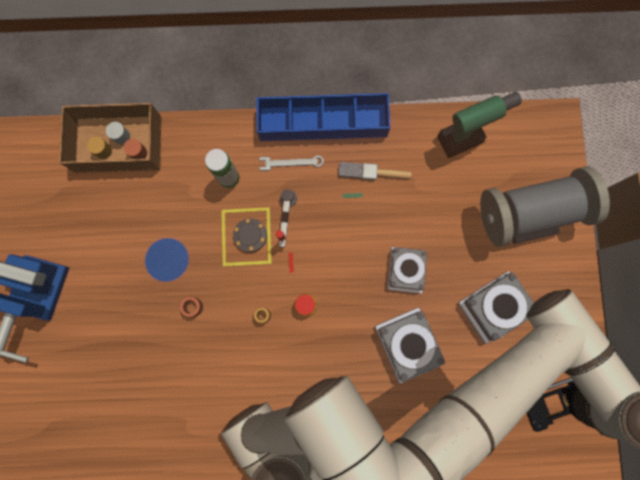

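View pics/side0.png

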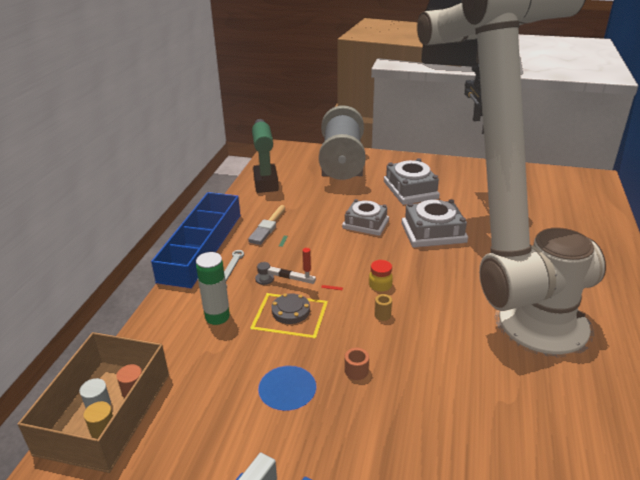

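The top picture shows the bay at about (246,237), the cover at (249,235), the pad at (167,260) and the hinge at (288,198). The knob is at (280,235), and the three housings are at (407,270), (411,345) and (497,307). The side view matches this.

```bash
cat > h.py <<'E'
from station import r
import cv2,numpy as np
def ray(n,uv,z):
    p=r.camera_params(n);K=p["camera_matrix"];E=p["extrinsics"];R=E[:3,:3];t=E[:3,3]
    c=-R.T@t; uv=np.atleast_2d(uv).astype(float)
    d=np.c_[uv,np.ones(len(uv))]@np.linalg.inv(K).T@R
    return (c+d*((z-c[2])/d[:,2])[:,None])[:,:2]
def proj(n,P):
    p=r.camera_params(n);E=p["extrinsics"];q=np.atleast_2d(P)@E[:3,:3].T+E[:3,3];q=q@p["camera_matrix"].T
    return q[:,:2]/q[:,2:]
def blobs(im,lo,hi,amin=15,box=None):
    h=cv2.cvtColor(im,cv2.COLOR_BGR2HSV);m=cv2.inRange(h,np.array(lo),np.array(hi))
    if box:
        k=np.zeros_like(m);x0,y0,x1,y1=box;k[y0:y1,x0:x1]=1;m=m*k
    n,l,s,c=cv2.connectedComponentsWithStats(m)
    return m,[(s[i,4],c[i],s[i,:4]) for i in range(1,n) if s[i,4]>=amin]
E
python3 - <<'E'
from h import *
t=cv2.imread("pics/top0.png")
m,_=blobs(t,(22,120,120),(35,255,255),box=(210,195,285,280))
cs,hi=cv2.findContours(m,cv2.RETR_CCOMP,cv2.CHAIN_APPROX_NONE)
for c in cs:
    if len(c)>60:
        w=ray("top",c[:,0],0);R=cv2.minAreaRect((w*1000).astype(np.float32));print("bay",R)
for name,lo,hi,box in(("pad",(105,120,60),(125,255,255),(130,220,200,300)),("red",(0,150,100),(8,255,255),(270,215,320,330)),("grn",(60,80,50),(95,255,255),(330,185,370,205))):
    for a,c,s in blobs(t,lo,hi,8,box)[1]: print(name,a,c,s,ray("top",c,0),ray("top",c,.122))
cv2.imwrite("pics/z1.png",cv2.resize(t[180:390,355:545],None,fx=2.8,fy=2.8,interpolation=cv2.INTER_CUBIC))
cv2.imwrite("pics/z2.png",cv2.resize(t[170:290,130:310],None,fx=4,fy=4,interpolation=cv2.INTER_CUBIC))
E
```

```text
bay ((582.4558715820312, 102.00602722167969), (156.33279418945312, 131.85816955566406), 0.8976503014564514)
pad 1237 [166.20129345 259.49393694] [147 240  40  40] [[0.52455211 0.31978476]] [[0.50861043 0.28156897]]
red 51 [278.94117647 234.09803922] [276 230   8  10] [[0.58558592 0.01090427]] [[ 5.64349352e-01 -5.15114186e-04]]
red 111 [290.65765766 261.74774775] [288 252   6  21] [[ 0.50838419 -0.0198341 ]] [[ 0.49384512 -0.02858682]]
red 337 [304.51038576 304.29080119] [295 294  20  21] [[ 0.39245669 -0.05491551]] [[ 0.38797472 -0.06062481]]
```

View pics/z1.png

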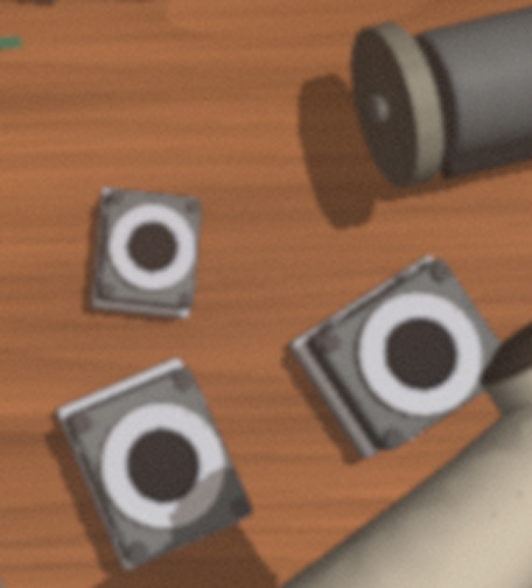

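View pics/z2.png

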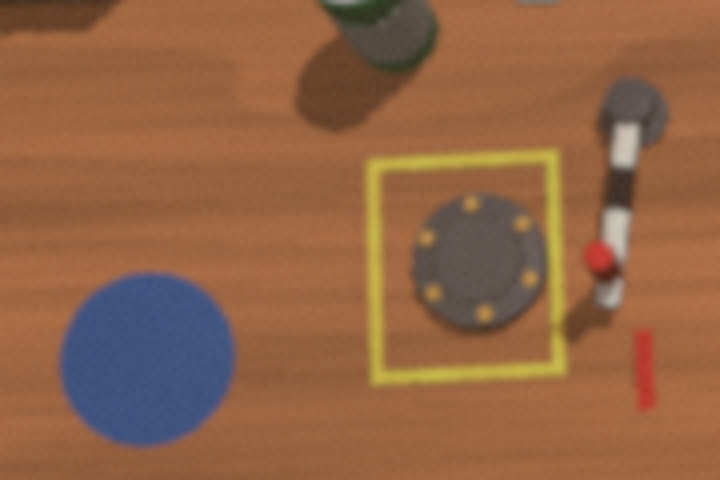

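The small housing at top pixel (407,270) measures about 94×118 mm, so it is the one meant; the other two are about 130×165 mm. In the bay crop the bar points slightly into the entrance at about -8°, and the knob is 0.120 m from the computed hinge, as it should be. I'll move to the knob now.

Call:
drive_tool(steps=[0,0,0,-0.03,0.0256,0,1,0,0,0,-0.03,0.0256,0,1,0,0,0,-0.03,0.0256,0,1,0,0,0,-0.03,0.0256,0,1,0,0,0,-0.03,0.0256,0,1,0,0,0,-0.03,0.0256,0,1,0,0,0,-0.03,0.0256,0,1,0,0,0,-0.03,0.0256,0,1,0,0,0,-0.03,0.0256,0,1,0,0,0,-0.03,0.0256,0,1])

```text
time_s: 0.93
tcp_pos: [0.3944, -0.2644, 0.2414]
ee_rot: [[-0.957, -0.29, -0.0], [-0.29, 0.957, 0.0], [0.0, 0.0, -1.0]]
wrist_force: [0.4, -0.7, 0.4]
gripper_width: 0.998
gripper_force: 0.0
```

Call:
drive_tool(steps=[0,0,0,-0.03,0.0256,0,1,0,0,0,-0.03,0.0256,0,1,0,0,0,-0.03,0.0256,0,1,0,0,0,-0.03,0.0256,0,1,0,0,0,-0.03,0.0256,0,1,0,0,0,-0.03,0.0256,0,1,0,0,0,-0.03,0.0256,0,1,0,0,0,-0.03,0.0256,0,1,0,0,-0.12,0,0,0,1,0,0,-0.12,0,0,0,1])

```text
time_s: 1.77
tcp_pos: [0.5651, 0.0014, 0.2403]
ee_rot: [[-0.856, -0.516, -0.002], [-0.516, 0.856, -0.0], [0.002, 0.001, -1.0]]
wrist_force: [-0.2, -1.2, -0.6]
gripper_width: 0.997
gripper_force: 0.0
```

Call:
drive_tool(steps=[0,0,-0.12,0,0,0,1,0,0,-0.12,0,0,0,1,0,0,-0.12,0,0,0,1,0,0,-0.12,0,0,0,1,0,0,-0.12,0,0,0,1,0,0,-0.12,0,0,0,1,0,0,-0.12,0,0,0,1,0,0,-0.12,0,0,0,1,0,0,-0.06,0,0,0,1,0,0,0,0,0,0,1])

```text
time_s: 2.6
tcp_pos: [0.5641, -0.0007, 0.241]
ee_rot: [[-0.016, -1.0, -0.001], [-1.0, 0.016, -0.0], [0.0, 0.001, -1.0]]
wrist_force: [0.1, -0.3, 0.6]
gripper_width: 1.005
gripper_force: 0.0
```

```bash
python3 - <<'E'
from h import *
np.set_printoptions(precision=4,suppress=True)
s=r.sense();print(s["time_s"],s["tcp_pos"],s["ee_rot"],s["joints"])
t=cv2.imread("pics/top0.png");h=cv2.imread("pics/side0.png")
# cover dark
m,b=blobs(t,(0,0,0),(180,110,110),200,(226,212,270,262))
for a,c,q in b:print("cover",a,c,q,ray("top",c,.018))
m,b=blobs(h,(0,0,0),(180,110,110),200,(265,285,318,330))
for a,c,q in b:print("cover side",a,c,q,ray("side",c,.018))
# knob two views
m,b=blobs(h,(0,150,80),(8,255,255),15,(290,240,325,275));print([(a,c,q) for a,c,q in b])
for a,c,q in b:print(ray("side",c,.091))
# housing top ring: white
m,b=blobs(t,(0,0,150),(180,45,255),60,(380,240,435,300))
for a,c,q in b:print("ring",a,c,q,ray("top",c,.058))
# flange corners from crop (far-left, far-right, near-left, near-right)
print("corn",ray("top",np.array([[103,187],[201,198],[92,305],[187,318]])/2.8+[355,180],.016),ray("top",np.array([[103,187],[201,198],[92,305],[187,318]])/2.8+[355,180],.05))
print("spray",ray("top",[229,181],0),ray("side",[217,318],0))
E
```

```text
2.6 [ 0.5641 -0.0007  0.241 ] [[-0.0162 -0.9999 -0.0011]
 [-0.9999  0.0162 -0.    ]
 [ 0.      0.0011 -1.    ]] [ 16.3709  16.179   -8.2712  -0.0179 -65.61   -17.2895]
cover 725 [249.4055 235.1986] [233 219  33  33] [[0.5818 0.0893]]
cover side 754 [290.5491 308.8037] [272 295  38  29] [[0.5809 0.1   ]]
[(np.int32(175), array([306.2571, 258.9257]), array([302, 247,   9,  24], dtype=int32))]
[[ 0.5683 -0.0055]]
ring 490 [409.2082 267.6755] [394 253  31  31] [[ 0.477  -0.3314]]
corn [[ 0.539  -0.2941]
 [ 0.5255 -0.3875]
 [ 0.4262 -0.2782]
 [ 0.4113 -0.3675]] [[ 0.5342 -0.2899]
 [ 0.521  -0.3809]
 [ 0.4241 -0.2744]
 [ 0.4096 -0.3615]]
spray [[0.74   0.1481]] [[0.7486 0.1503]]
```

Call:
drive_tool(steps=[0,0,-0.032,0,0,0.037,1,0,0,0,0,0,0.037,1,0,0,0,0,0,0.037,1,0,0,0,0,0,0.036,1,0,0,0,0,0,0,0,0,0,0,0,0,0,0,0,0,0,0,0,0,0,0,0,0,0,0,0,0,0,0,0,0,0,0,0,0,0,0,0,0,0,0])

```text
time_s: 3.43
tcp_pos: [0.5654, -0.0005, 0.0965]
ee_rot: [[0.015, -1.0, 0.004], [-1.0, -0.015, 0.001], [-0.001, -0.004, -1.0]]
wrist_force: [-0.3, -0.5, 1.1]
gripper_width: 0.633
gripper_force: 0.0
```

Call:
drive_tool(steps=[0,0,0,0,0,0,0,0,0,0,0,0,0,0,0,0,0,0,0,0,0,0,0,0,0,0,0,0,0,0,0,0,0,0,0,0,0,0,0,0,0,0,0,0,0,0,0,0,0,0,0,0,0,0,0,0,0,0,0,0,0,0,0])

```text
time_s: 4.18
tcp_pos: [0.5673, -0.0005, 0.0949]
ee_rot: [[0.016, -1.0, 0.006], [-1.0, -0.016, 0.0], [-0.0, -0.006, -1.0]]
wrist_force: [7.1, -0.8, -3.5]
gripper_width: 0.218
gripper_force: 30.0
```

Call:
drive_tool(steps=[0,0,0,0.0177,0.0013,0,0,0,0,0,0.0208,-0.0018,0,0,0,0,0,0.0202,-0.0054,0,0,0,0,0,0.019,-0.0089,0,0,0,0,0,0.0171,-0.012,0,0,0,0,0,0.0148,-0.0148,0,0,0,0,0,0.012,-0.0171,0,0,0,0,0,0.0089,-0.019,0,0,0,0,0,0.0054,-0.0202,0,0,0,0,0,0.0018,-0.0208,0,0])

```text
time_s: 5.02
tcp_pos: [0.6778, -0.15, 0.0949]
ee_rot: [[0.014, -1.0, -0.02], [-1.0, -0.013, -0.015], [0.014, 0.02, -1.0]]
wrist_force: [-9.4, -41.0, 2.2]
gripper_width: 0.184
gripper_force: 35.5
```

Call:
drive_tool(steps=[0,0,0,0,0,0,0,0,0,0,0,0,0,0,0,0,0,0,0,0,0])

```text
time_s: 5.27
tcp_pos: [0.6827, -0.1506, 0.095]
ee_rot: [[0.012, -1.0, -0.007], [-1.0, -0.012, -0.015], [0.015, 0.007, -1.0]]
wrist_force: [-1.7, -39.7, -0.8]
gripper_width: 0.183
gripper_force: 35.8
```

```bash
python3 - <<'E'
from h import *
t=r.capture("top");cv2.imwrite("pics/t1.png",t)
cv2.imwrite("pics/z3.png",cv2.resize(t[150:290,250:450],None,fx=4,fy=4,interpolation=cv2.INTER_CUBIC))
E
```

```text
(no output)
```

View pics/z3.png

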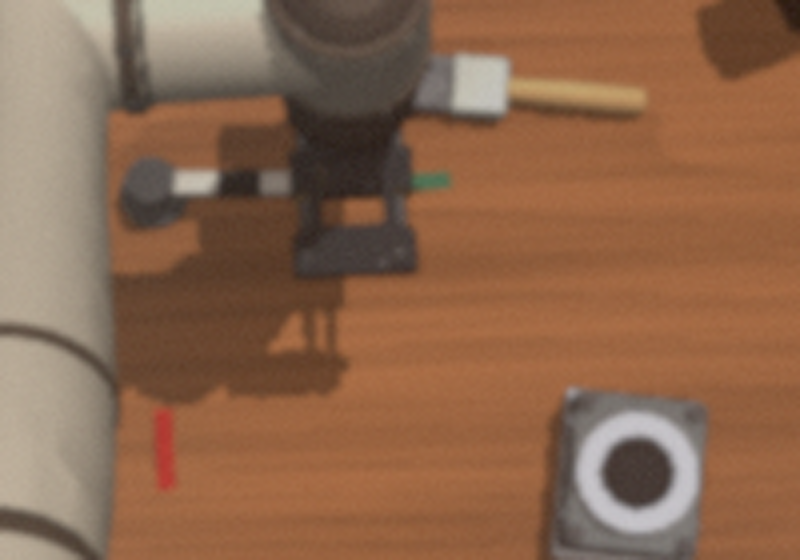

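The gripper now holds the knob at its pad edge, and the bar at crop (195-290,183) nearly points at the green mark at (431,181). I'll release, recentre, regrip and trim.

Call:
drive_tool(steps=[0,0,0,0,0,0,0.5,0,0,0,0,0,0,0.5,0,0,0,0,0,0,0.5,0,0,0,-0.006,0,0,0.5,0,0,0,0,0,0,0.5,0,0,0,0,0,0,0.5])

```text
time_s: 5.82
tcp_pos: [0.6854, -0.129, 0.0946]
ee_rot: [[0.017, -1.0, 0.0], [-1.0, -0.017, 0.0], [-0.0, -0.0, -1.0]]
wrist_force: [0.1, 0.2, -0.2]
gripper_width: 0.486
gripper_force: 0.0
```

```bash
python3 - <<'E'
from h import *
np.set_printoptions(precision=4,suppress=True)
t=r.capture("top");s=r.sense();print(s["tcp_pos"],s["wrist_force"],s["ee_rot"])
m,b=blobs(t,(60,80,50),(95,255,255),8,(350,185,372,205))
for a,c,q in b:print("grn",a,c,q,ray("top",c,0))
m,b=blobs(t,(0,0,120),(180,70,255),8,(288,185,330,205))
for a,c,q in b:print("white",a,c,q,ray("top",c,.04))
h=r.capture("side");m,b=blobs(h,(0,150,80),(8,255,255),15,(270,190,345,275))
for a,c,q in b:print("side knob",a,c,q,ray("side",c,.091))
m,b=blobs(h,(0,0,150),(180,60,255),15,(250,230,335,290))
for a,c,q in b:print("side white",a,c,q,ray("side",c,.035))
m,b=blobs(h,(60,80,50),(95,255,255),5,(260,210,330,260))
for a,c,q in b:print("side grn",a,c,q,ray("side",c,.0))
E
```

```text
[ 0.6854 -0.1291  0.0946] [-0.103  -0.4478 -0.4457] [[ 0.017  -0.9999  0.0002]
 [-0.9999 -0.017   0.0002]
 [-0.0002 -0.0002 -1.    ]]
white 53 [297.3585 194.6415] [293 192  10   6] [[ 0.685  -0.0441]]
side knob 142 [277.6901 224.5986] [274 214   8  22] [[ 0.6824 -0.1391]]
side white 96 [257.3542 234.4479] [250 230  14  10] [[ 0.7515 -0.1616]]
side white 25 [266.64 259.52] [264 257   7   6] [[ 0.6896 -0.0547]]
```

Call:
drive_tool(steps=[0,0,0,0.007,-0.0015,0,0.3,0,0,0,0,0,0,0,0,0,0,0,0,0,0,0,0,0,0,0,0,0,0,0,0,0,0,0,0,0,0,0,0,0,0,0,0,0,0,0,0,0,0,0,0,0,0,0,0,0,0,0,0,0,0,0,0,0.5,0,0,0,0,0,0,0.5])

```text
validation failed for argument at $.st...
```

Call:
drive_tool(steps=[0,0,0,0,0,0,0.6,0,0,0,0,0,0,0.7,0,0,0,0,0,0,0.7,0,0,0,0,0,-0.04,0.8,0,0,0,0,0,-0.04,0.8,0,0,0,0.03,0.03,0,0.8,0,0,0,0.03,0.03,0,0.8,0,0,0,0.03,0.03,0,0.8])

```text
time_s: 6.58
tcp_pos: [0.5975, -0.2207, 0.1755]
ee_rot: [[0.017, -1.0, 0.002], [-1.0, -0.017, 0.0], [0.0, -0.002, -1.0]]
wrist_force: [-0.2, -1.5, -1.2]
gripper_width: 0.796
gripper_force: 0.0
```

```bash
python3 - <<'E'
from h import *
np.set_printoptions(precision=4,suppress=True)
t=r.capture("top");cv2.imwrite("pics/t2.png",t);s=r.sense();print(s["tcp_pos"])
t0=cv2.imread("pics/top0.png");m,b=blobs(t0,(40,50,30),(95,255,255),8,(335,185,372,205))
for a,c,q in b:print("grn",a,c,q,ray("top",c,0))
m,b=blobs(t,(0,0,120),(180,70,255),6,(288,180,350,205))
for a,c,q in b:print("white",a,c,q,ray("top",c,.04))
m,b=blobs(t,(0,130,80),(8,255,255),8,(300,180,350,205))
for a,c,q in b:print("knob",a,c,q,ray("top",c,.115))
E
```

```text
[ 0.5912 -0.2251  0.1752]
grn 46 [352.5 195. ] [344 194  18   3] [[ 0.6893 -0.1946]]
white 616 [299.9286 191.3588] [288 180  28  25] [[ 0.6938 -0.0512]]
white 447 [335.6174 187.2864] [321 180  29  17] [[ 0.7021 -0.1478]]
```

Call:
drive_tool(steps=[0,0,0,-0.0277,-0.0308,0,0.6,0,0,0,-0.0277,-0.0308,0,0.6,0,0,0,-0.0276,-0.0309,0,0.6,0,0,0,0,0,0,0.6,0,0,0,0,0,0.04,0.6,0,0,0,0,0,0.04,0.5,0,0,0,0,0,0,0.3,0,0,0,0,0,0,0,0,0,0,0,0,0,0,0,0,0,0,0,0,0])

```text
time_s: 7.47
tcp_pos: [0.69, -0.1365, 0.0973]
ee_rot: [[0.015, -1.0, 0.002], [-1.0, -0.015, -0.001], [0.001, -0.002, -1.0]]
wrist_force: [-2.1, -1.3, -0.7]
gripper_width: 0.309
gripper_force: 0.9
```

Call:
drive_tool(steps=[0,0,0,0,0,0,0,0,0,0,0,0,0,0,0,0,0,0,0,0,0,0,0,0,0,0,0,0])

```text
time_s: 7.8
tcp_pos: [0.6902, -0.1367, 0.0972]
ee_rot: [[0.016, -1.0, 0.003], [-1.0, -0.016, -0.001], [0.001, -0.003, -1.0]]
wrist_force: [-2.5, -2.3, 5.7]
gripper_width: 0.225
gripper_force: 30.0
```

Call:
drive_tool(steps=[0,0,0,0,0.002,0,0,0,0,0,0,0,0,0,0,0,0,0,0,0,0.6,0,0,0,0,0,0,0.6,0,0,0,0,0,0,0.6,0,0,0,0,0,0,0.6,0,0,0,0,0,-0.04,0.6,0,0,0,0,0,-0.04,0.6,0,0,0,-0.0325,0.0175,0,0.6,0,0,0,-0.0325,0.0175,0,0.6])

```text
time_s: 8.63
tcp_pos: [0.653, -0.0719, 0.1771]
ee_rot: [[0.012, -1.0, 0.007], [-1.0, -0.012, 0.001], [-0.001, -0.007, -1.0]]
wrist_force: [0.9, 0.8, -1.4]
gripper_width: 0.593
gripper_force: 0.0
```

Call:
drive_tool(steps=[0,0,0,-0.0325,0.0175,0,0.6,0,0,0,-0.0325,0.0175,0,0.6,0,0,0,-0.0325,0.0175,0,0.6,0,0,-0.1135,0,0,0,0.6,0,0,-0.1135,0,0,0,0.6,0,0,0,0,0,0,0.6])

```text
time_s: 9.13
tcp_pos: [0.5969, 0.0263, 0.1744]
ee_rot: [[0.243, -0.97, -0.0], [-0.97, -0.243, 0.0], [-0.0, 0.0, -1.0]]
wrist_force: [0.1, 0.2, 0.1]
gripper_width: 0.597
gripper_force: 0.0
```

```bash
python3 - <<'E'
from h import *
np.set_printoptions(precision=4,suppress=True)
s=r.sense();print(s["time_s"],s["tcp_pos"],s["ee_rot"][:,0],s["gripper_width"])
t=r.capture("top");h=r.capture("side")
m,b=blobs(t,(0,130,80),(8,255,255),8,(300,180,350,210))
for a,c,q in b:print("knob",a,c,q,ray("top",c,.115))
m,b=blobs(h,(0,150,80),(8,255,255),15,(250,190,335,275))
for a,c,q in b:print("side knob",a,c,q,ray("side",c,.091))
m,b=blobs(t,(0,0,120),(180,70,255),6,(288,185,350,202))
for a,c,q in b:print("white",a,c,q,ray("top",c,.04))
m,b=blobs(t,(0,0,0),(180,110,110),200,(226,212,270,262))
for a,c,q in b:print("cover",a,c,q,ray("top",c,.018))
v=np.hstack([cv2.resize(t[150:300,130:380],(500,300)),cv2.resize(h[180:400,180:400],(300,300))]);cv2.imwrite("pics/v4.png",v)
E
```

```text
9.1333 [0.5969 0.0263 0.1744] [ 0.2432 -0.97   -0.0003] 0.59721374776981
knob 69 [331.6232 185.4928] [328 181   8  11] [[ 0.6873 -0.1362]]
white 81 [321.3827 193.1358] [315 190  14   7] [[ 0.6871 -0.1089]]
white 35 [336.2    192.7429] [333 190   7   6] [[ 0.687  -0.1488]]
white 70 [298.3429 194.5   ] [293 192  12   6] [[ 0.6853 -0.0468]]
cover 1191 [252.1175 232.6952] [226 212  44  43] [[0.5885 0.0819]]
```

View pics/v4.png

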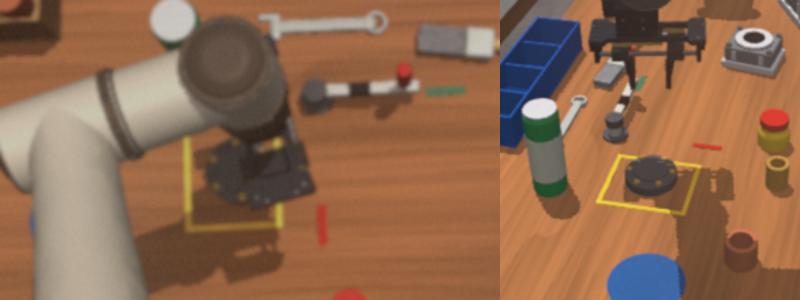

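The bar points along the green mark. In the top half of the picture the hub, band and green line are collinear at row 90, and the cover is untouched. I'll start the cover push.

Call:
drive_tool(steps=[0,0,0,0,0,0.037,0.6,0,0,0,0,0,0.037,0.6,0,0,0,0,0,0.037,0.6,0,0,0,0,0,0.037,0.6,0,0,0,0,0,0,0.6,0,0,0,-0.01,0,0,0.6,0,0,0,-0.01,0,0,0.6,0,0,0,-0.013,0,0,0.6,0,0,0,-0.013,0,0,0.6,0,0,0,-0.013,0,0,0.6])

```text
time_s: 10.07
tcp_pos: [0.5829, 0.0839, 0.0275]
ee_rot: [[0.24, -0.971, 0.001], [-0.971, -0.24, 0.0], [-0.0, -0.001, -1.0]]
wrist_force: [-0.4, -1.9, -0.6]
gripper_width: 0.599
gripper_force: 1.1
```

Call:
drive_tool(steps=[0,0,0,-0.013,0,0,0.6,0,0,0,-0.013,0,0,0.6,0,0,0,-0.013,0,0,0.6,0,0,0,-0.013,0,0,0.6,0,0,0,-0.013,0,0,0.6,0,0,0,-0.013,0,0,0.6,0,0,0,-0.013,0,0,0.6,0,0,0,-0.012,0,0,0.6,0,0,0,-0.01,0,0,0.6,0,0,0,-0.008,0,0,0.6])

```text
time_s: 10.9
tcp_pos: [0.5539, 0.201, 0.0266]
ee_rot: [[0.24, -0.971, -0.0], [-0.971, -0.24, -0.0], [0.0, 0.0, -1.0]]
wrist_force: [1.3, -5.3, 4.4]
gripper_width: 0.602
gripper_force: 2.9
```

```bash
python3 - <<'E'
from h import *
np.set_printoptions(precision=4,suppress=True)
s=r.sense();print(s["time_s"],s["tcp_pos"],s["ee_rot"][:,0],s["gripper_width"],s["wrist_force"])
h=r.capture("side");t=r.capture("top")
cv2.imwrite("pics/v5.png",np.hstack([cv2.resize(h[250:450,200:400],(500,500)),cv2.resize(t[200:320,110:230],(300,500))[:, :]]))
E
```

```text
10.9 [0.5539 0.201  0.0266] [ 0.2402 -0.9707  0.0002] 0.6023013719666795 [ 1.303  -5.3285  4.4353]
```

View pics/v5.png

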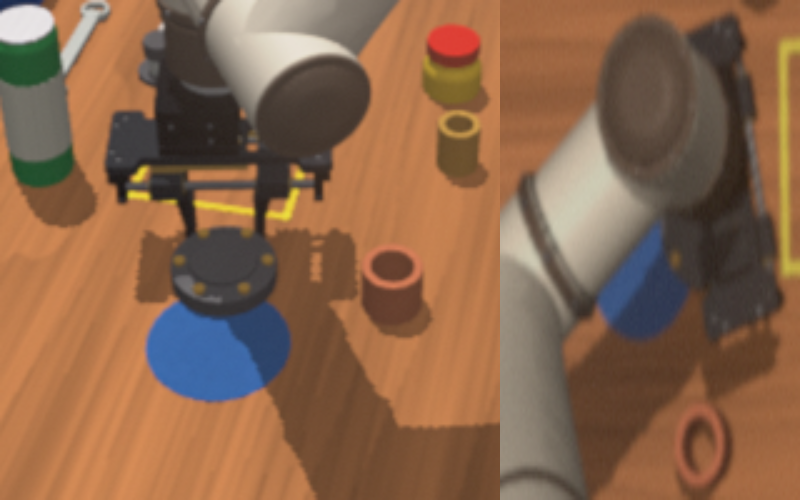

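The side crop shows the cover cradled between both fingers and lined up with the disc; the bush is clear.

Call:
drive_tool(steps=[0,0,0,-0.012,0,0,0.6,0,0,0,-0.012,0,0,0.6,0,0,0,-0.012,0,0,0.6,0,0,0,-0.012,0,0,0.6,0,0,0,-0.01,0,0,0.6,0,0,0,-0.008,0,0,0.6,0,0,0,-0.005,0,0,0.6,0,0,0,-0.003,0,0,0.6,0,0,0,0,0,0,0.6,0,0,0,0.02,0,0,0.6])

```text
time_s: 11.83
tcp_pos: [0.5418, 0.2552, 0.027]
ee_rot: [[0.243, -0.97, 0.003], [-0.97, -0.243, 0.002], [-0.001, -0.003, -1.0]]
wrist_force: [1.4, -0.2, -0.6]
gripper_width: 0.598
gripper_force: 0.0
```

Call:
drive_tool(steps=[0,0,0,0.035,0,0,0.6,0,0,0,0,0,-0.037,0.6,0,0,0,0,0,-0.037,0.6,0,0,0,0,0,-0.037,0.6,0,0,0,0,0,-0.037,0.6,0,0,0,0.04,0,0,0.6,0,0,0,0.04,0,0,0.6,0,0,0,0.04,0,0,0.6,0,0,0,0.04,0,0,0.6,0,0,0,0.04,0,0,0.6])

```text
time_s: 12.67
tcp_pos: [0.598, 0.0224, 0.1753]
ee_rot: [[0.24, -0.971, 0.002], [-0.971, -0.24, 0.001], [-0.0, -0.002, -1.0]]
wrist_force: [0.4, -0.1, 0.6]
gripper_width: 0.601
gripper_force: 0.0
```

```bash
python3 - <<'E'
from h import *
np.set_printoptions(precision=4,suppress=True)
s=r.sense();print(s["time_s"],s["tcp_pos"],s["ee_rot"][:,0],s["joints"])
t=r.capture("top");h=r.capture("side");cv2.imwrite("pics/t6.png",t);cv2.imwrite("pics/s6.png",h)
for n,im,box in(("top",t,(130,220,200,300)),("side",h,(240,350,330,425))):
  for k,lo,hi,z in(("cov",(0,0,0),(180,110,110),.018),("blue",(105,120,60),(125,255,255),0)):
    m,b=blobs(im,lo,hi,80,box)
    for a,c,q in b:print(n,k,a,c,q,ray(n,c,z))
x0,y0,x1,y1=130,220,200,300
cv2.imwrite("pics/v6.png",np.hstack([cv2.resize(t[220:300,130:210],(400,400)),cv2.resize(h[350:430,240:320],(400,400))]))
E
```

```text
12.6667 [0.598  0.0224 0.1753] [ 0.2397 -0.9708 -0.0004] [ 17.628   22.4913  -8.9033  -0.0151 -58.4881  -3.7492]
top cov 103 [193.9223 224.7379] [189 220  11  12] [[0.6152 0.2403]]
side cov 1172 [288.2782 384.6945] [266 366  45  39] [[0.5201 0.3265]]
side blue 481 [283.6383 396.0915] [259 373  57  37] [[0.5262 0.3422]]
```

View pics/v6.png

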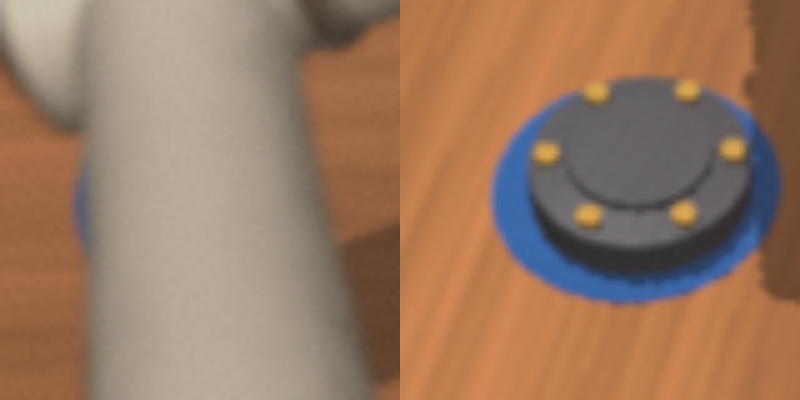

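The cover sits centred on the blue disc: bottom ellipse centre (640,198) against disc centre (636,197) in the side crop. Next is the housing, starting with a check of its pose and the clearances to the big housings.

```bash
python3 - <<'E'
from h import *
np.set_printoptions(precision=4,suppress=True)
f=lambda p:np.array(p)/2.8+[355,180]
print("big1 corners",ray("top",f([[60,415],[180,360],[130,570],[250,512]]),.022))
print("big1 boss",ray("top",f([[163,465]]),.082))
print("big2 corners",ray("top",f([[293,345],[433,258],[365,458]]),.022),"boss",ray("top",f([[421,354]]),.082))
t=cv2.imread("pics/t6.png")
g=cv2.cvtColor(t,cv2.COLOR_BGR2HSV);m=cv2.inRange(g,np.array((0,0,60)),np.array((180,85,255)))
k=np.zeros_like(m);k[240:298,380:432]=1;m*=k
m=cv2.morphologyEx(m,cv2.MORPH_CLOSE,np.ones((9,9)))
c=max(cv2.findContours(m,cv2.RETR_EXTERNAL,cv2.CHAIN_APPROX_NONE)[0],key=cv2.contourArea)
R=cv2.minAreaRect((ray("top",c[:,0],.03)*1000).astype(np.float32));print(R)
m,b=blobs(t,(0,0,150),(180,45,255),60,(380,240,435,300))
for a,cc,q in b:print("ring",a,cc,q,ray("top",cc,.058))
E
```

```text
big1 corners [[ 0.3241 -0.2429]
 [ 0.3719 -0.3577]
 [ 0.1818 -0.301 ]
 [ 0.2309 -0.4143]]
big1 boss [[ 0.2785 -0.3271]]
big2 corners [[ 0.3829 -0.4644]
 [ 0.4609 -0.6021]
 [ 0.2769 -0.5239]] boss [[ 0.3698 -0.5634]]
((474.2162780761719, -329.4916076660156), (95.58833312988281, 115.95866394042969), 81.52538299560547)
ring 478 [409.2615 267.5565] [394 253  31  30] [[ 0.4773 -0.3315]]
```

Call:
drive_tool(steps=[0,0,0,0.0327,0.0188,0,0.7,0,0,0,0.0327,0.0188,0,0.7,0,0,0,0.0327,0.0188,0,0.7,0,0,0,0.0327,0.0188,0,0.7,0,0,0,0.0327,0.0188,0,0.7,0,0,0,0.0327,0.0188,0,0.7,0,0,0,0.0327,0.0188,0,0.7,0,0,0,0.0327,0.0188,0,0.7,0,0,0,0.0327,0.0188,0,0.7,0,0,0,0.0327,0.0188,0,0.7])

```text
time_s: 13.6
tcp_pos: [0.4931, -0.3397, 0.1751]
ee_rot: [[0.24, -0.971, 0.002], [-0.971, -0.24, -0.0], [0.001, -0.001, -1.0]]
wrist_force: [0.8, 0.5, -0.5]
gripper_width: 0.698
gripper_force: 0.0
```

Call:
drive_tool(steps=[0,0,0,0.0327,0.0188,0,0.7,0,0,0,0.0327,0.0188,0,0.7,0,0,0.098,0,0,0,0.7,0,0,0.098,0,0,0,0.7,0,0,0.098,0,0,0,0.7,0,0,0.097,0,0,0,0.7,0,0,0,0,0,0,0.7])

```text
time_s: 14.18
tcp_pos: [0.4728, -0.4108, 0.1747]
ee_rot: [[-0.15, -0.989, 0.001], [-0.989, 0.15, -0.0], [-0.0, -0.001, -1.0]]
wrist_force: [-0.2, 1.0, -0.6]
gripper_width: 0.7
gripper_force: 0.0
```

Call:
drive_tool(steps=[0,0,0,0,0,0.0368,0.7,0,0,0,0,0,0.0368,0.7,0,0,0,0,0,0.0368,0.7,0,0,0,0,0,0.0368,0.7,0,0,0,-0.008,0,0,0.7,0,0,0,-0.008,0,0,0.7,0,0,0,-0.008,0,0,0.7,0,0,0,-0.009,-0.0008,0,0.7,0,0,0,-0.0125,-0.0011,0,0.7,0,0,0,-0.0125,-0.0011,0,0.7])

```text
time_s: 15.02
tcp_pos: [0.485, -0.3533, 0.0289]
ee_rot: [[-0.148, -0.989, 0.002], [-0.989, 0.148, -0.001], [0.001, -0.003, -1.0]]
wrist_force: [-1.0, -3.7, -0.0]
gripper_width: 0.698
gripper_force: 1.7
```

Call:
drive_tool(steps=[0,0,0,-0.0125,-0.0011,0,0.7,0,0,0,-0.0125,-0.0011,0,0.7,0,0,0,-0.0125,-0.0011,0,0.7,0,0,0,-0.0125,-0.0011,0,0.7,0,0,0,-0.0125,-0.0011,0,0.7,0,0,0,-0.0125,-0.0011,0,0.7,0,0,0,-0.0125,-0.0011,0,0.7,0,0,0,-0.0125,-0.0011,0,0.7,0,0,0,-0.01,-0.0009,0,0.7,0,0,0,-0.007,-0.0006,0,0.7])

```text
time_s: 15.85
tcp_pos: [0.5124, -0.2388, 0.0285]
ee_rot: [[-0.147, -0.989, 0.001], [-0.989, 0.147, -0.001], [0.001, -0.001, -1.0]]
wrist_force: [-1.2, -6.1, 5.4]
gripper_width: 0.7
gripper_force: 3.3
```

```bash
cat >> h.py <<'E'
def housing(t,box,show=False):
    m,b=blobs(t,(0,0,150),(180,45,255),60,box)
    for a,cc,q in b:print("ring",a,cc,q,ray("top",cc,.058))
E
python3 - <<'E'
from h import *
np.set_printoptions(precision=4,suppress=True)
s=r.sense();print(s["time_s"],s["tcp_pos"],s["ee_rot"][:,0],s["wrist_force"])
t=r.capture("top");h=r.capture("side");cv2.imwrite("pics/t7.png",t)
print(proj("top",[[.5,-.2,.058]]),proj("side",[[.5,-.2,.058]]))
cv2.imwrite("pics/v7.png",np.hstack([cv2.resize(t[170:320,260:410],(400,400)),cv2.resize(h[150:350,220:420],(400,400))]))
E
```

```text
15.85 [ 0.5124 -0.2388  0.0285] [-0.1467 -0.9892  0.0008] [-1.1844 -6.0911  5.4399]
[[358.2219 260.3358]] [[349.2791 230.8262]]
```

View pics/v7.png

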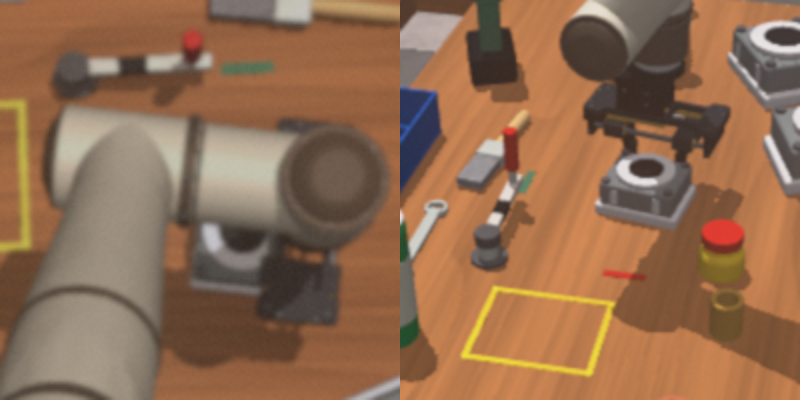

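The housing (side crop (645,190)) rides square on both fingers, and the bar, knob and jar are clear. I'll continue the push while turning square.

Call:
drive_tool(steps=[0,0,-0.008,-0.011,-0.0011,0,0.7,0,0,-0.008,-0.0125,-0.0012,0,0.7,0,0,-0.008,-0.0125,-0.0012,0,0.7,0,0,-0.008,-0.0125,-0.0012,0,0.7,0,0,-0.008,-0.0125,-0.0012,0,0.7,0,0,-0.008,-0.0125,-0.0012,0,0.7,0,0,-0.008,-0.0125,-0.0012,0,0.7,0,0,-0.008,-0.0125,-0.0012,0,0.7,0,0,-0.008,-0.0125,-0.0012,0,0.7,0,0,-0.008,-0.01,-0.001,0,0.7])

```text
time_s: 16.78
tcp_pos: [0.5367, -0.1203, 0.0273]
ee_rot: [[-0.068, -0.998, -0.001], [-0.998, 0.068, -0.0], [0.0, 0.001, -1.0]]
wrist_force: [-1.4, -5.6, 3.4]
gripper_width: 0.696
gripper_force: 2.6
```

Call:
drive_tool(steps=[0,0,-0.008,-0.0125,-0.0012,0,0.7,0,0,-0.008,-0.0125,-0.0012,0,0.7,0,0,-0.008,-0.0125,-0.0012,0,0.7,0,0,-0.008,-0.0125,-0.0012,0,0.7,0,0,-0.008,-0.0125,-0.0012,0,0.7,0,0,-0.008,-0.0125,-0.0012,0,0.7,0,0,-0.008,-0.0125,-0.0012,0,0.7,0,0,-0.008,-0.01,-0.001,0,0.7,0,0,-0.008,-0.006,-0.0005,0,0.7,0,0,-0.008,-0.003,0,0,0.7])

```text
time_s: 17.62
tcp_pos: [0.551, -0.0142, 0.0273]
ee_rot: [[0.012, -1.0, -0.0], [-1.0, -0.012, 0.0], [-0.0, 0.0, -1.0]]
wrist_force: [0.6, -5.1, 2.4]
gripper_width: 0.697
gripper_force: 2.3
```

```bash
cat >> h.py <<'E'
def sring(h,guess):
    u,v=proj("side",[[*guess,.058]])[0];x0,y0,x1,y1=int(u-32),int(v-22),int(u+32),int(v+22)
    m,b=blobs(h,(0,0,165),(180,40,255),40,(x0,y0,x1,y1))
    if not b: print("none");return
    a,c,q=max(b,key=lambda e:e[0]); cx=q[0]+q[2]/2-.5;cy=q[1]+q[3]/2-.5
    print("side ring",a,q,ray("side",[cx,cy],.058))
E
python3 - <<'E'
from h import *
np.set_printoptions(precision=4,suppress=True)
s=r.sense();print(s["time_s"],s["tcp_pos"],s["ee_rot"][:,0],s["wrist_force"])
sring(cv2.imread("pics/side0.png"),(.4773,-.3315))
t=r.capture("top");h=r.capture("side");cv2.imwrite("pics/t8.png",t);cv2.imwrite("pics/s8.png",h)
R=s["ee_rot"];g=s["tcp_pos"]-R[:,0]*.0555+R[:,1]*.012;print("guess",g)
sring(h,g[:2])
housing(t,(225,200,300,270))
E
```

```text
17.6167 [ 0.551  -0.0142  0.0273] [ 0.0122 -0.9999 -0.    ] [ 0.6153 -5.0535  2.432 ]
side ring 199 [352 201  29  14] [[ 0.4771 -0.3308]]
guess [0.5383 0.0412 0.0273]
side ring 129 [295 279  20  15] [[0.5568 0.0577]]
ring 409 [240.9046 233.3961] [226 223  32  23] [[0.5804 0.1056]]
```

Call:
drive_tool(steps=[0,0,-0.0035,-0.01,-0.0007,0,0.7,0,0,0,-0.012,-0.001,0,0.7,0,0,0,-0.012,-0.001,0,0.7,0,0,0,-0.01,-0.0008,0,0.7,0,0,0,-0.007,0,0,0.7,0,0,0,-0.005,0,0,0.7,0,0,0,-0.003,0,0,0.7,0,0,0,0,0,0,0.7])

```text
time_s: 18.38
tcp_pos: [0.5538, 0.0452, 0.0272]
ee_rot: [[0.015, -1.0, 0.001], [-1.0, -0.015, 0.001], [-0.001, -0.001, -1.0]]
wrist_force: [-0.2, -0.4, 0.2]
gripper_width: 0.7
gripper_force: 0.0
```

Call:
drive_tool(steps=[0,0,0,0.02,0,0,0.7,0,0,0,0.02,0,-0.02,0.7,0,0,0,0,0,-0.04,0.7,0,0,0,0,0,-0.04,0.7,0,0,0,0,0,-0.04,0.7,0,0,0,0.04,0,0,0.7,0,0,0,0.04,0,0,0.7,0,0,0,0.04,0,0,0.7,0,0,0,0.04,0,0,0.7,0,0,0,0.04,0,0,0.7])

```text
time_s: 19.22
tcp_pos: [0.5574, -0.1973, 0.168]
ee_rot: [[0.015, -1.0, 0.002], [-1.0, -0.015, 0.001], [-0.0, -0.002, -1.0]]
wrist_force: [-0.4, 1.3, -0.0]
gripper_width: 0.701
gripper_force: 0.0
```

```bash
cat >> h.py <<'E'
def hrect(t,box):
    g=cv2.cvtColor(t,cv2.COLOR_BGR2HSV);m=cv2.inRange(g,np.array((0,0,60)),np.array((180,85,255)))
    k=np.zeros_like(m);x0,y0,x1,y1=box;k[y0:y1,x0:x1]=1;m=cv2.morphologyEx(m*k,cv2.MORPH_CLOSE,np.ones((9,9)))
    c=max(cv2.findContours(m,cv2.RETR_EXTERNAL,cv2.CHAIN_APPROX_NONE)[0],key=cv2.contourArea)
    print("rect",cv2.boundingRect(c),cv2.minAreaRect((ray("top",c[:,0],.03)*1000).astype(np.float32)))
E
python3 - <<'E'
from h import *
np.set_printoptions(precision=4,suppress=True)
s=r.sense();print(s["time_s"],s["tcp_pos"],s["ee_rot"][:,0])
t=r.capture("top");h=r.capture("side");cv2.imwrite("pics/t9.png",t);cv2.imwrite("pics/s9.png",h)
housing(t,(215,210,280,280));hrect(t,(215,200,280,285));sring(h,(.55,.1))
E
```

```text
19.2167 [ 0.5574 -0.1973  0.168 ] [ 0.0148 -0.9999 -0.0005]
ring 80 [272.825  217.6875] [265 210  15  18] [[0.62  0.021]]
ring 376 [272.0691 255.5027] [258 222  22  58] [[0.5193 0.0243]]
ring 327 [238.315  244.8777] [227 232  27  28] [[0.55   0.1125]]
rect (226, 200, 54, 85) ((562.1383666992188, 79.49301147460938), (142.55160522460938, 229.09988403320312), 89.14774322509766)
side ring 356 [287 288  33  23] [[0.5478 0.1048]]
```

Call:
drive_tool(steps=[0,0,0,-0.0373,0.0122,0,0.6,0,0,0,-0.0373,0.0122,0,0.6,0,0,0,-0.0373,0.0122,0,0.6,0,0,0,-0.0373,0.0122,0,0.6,0,0,0,-0.0373,0.0122,0,0.6,0,0,0,-0.0373,0.0122,0,0.6,0,0,0,-0.0373,0.0122,0,0.6,0,0,0,-0.0373,0.0122,0,0.6,0,0,0.121,0,0,0,0.6,0,0,0.121,0,0,0,0.6])

```text
time_s: 20.15
tcp_pos: [0.4546, 0.1043, 0.1679]
ee_rot: [[-0.226, -0.974, 0.002], [-0.974, 0.226, 0.002], [-0.002, -0.001, -1.0]]
wrist_force: [-0.4, 0.3, -0.2]
gripper_width: 0.6
gripper_force: 0.0
```

Call:
drive_tool(steps=[0,0,0.121,0,0,0,0.6,0,0,0.121,0,0,0,0.6,0,0,0.121,0,0,0,0.6,0,0,0.121,0,0,0,0.6,0,0,0.121,0,0,0,0.6,0,0,0.121,0,0,0,0.6,0,0,0.121,0,0,0,0.6,0,0,0.121,0,0,0,0.6,0,0,0.121,0,0,0,0.6,0,0,0.121,0,0,0,0.6])

```text
time_s: 20.98
tcp_pos: [0.4552, 0.1019, 0.1676]
ee_rot: [[-0.992, -0.127, 0.001], [-0.127, 0.992, 0.001], [-0.001, 0.001, -1.0]]
wrist_force: [0.1, 0.0, 0.5]
gripper_width: 0.6
gripper_force: 0.0
```

Call:
drive_tool(steps=[0,0,0.12,0,0,0,0.6,0,0,0,0,0,0,0.6,0,0,0,0,0,0,0.6])

```text
time_s: 21.23
tcp_pos: [0.4552, 0.1017, 0.1676]
ee_rot: [[-1.0, -0.017, 0.001], [-0.017, 1.0, 0.001], [-0.001, 0.001, -1.0]]
wrist_force: [0.5, 0.8, 0.6]
gripper_width: 0.604
gripper_force: 0.0
```

```bash
python3 - <<'E'
from h import *
np.set_printoptions(precision=4,suppress=True)
s=r.sense();print(s["time_s"],s["tcp_pos"],s["ee_rot"][:,0],s["joints"])
h=r.capture("side");sring(h,(.547,.1));cv2.imwrite("pics/s10.png",h)
h=cv2.imread("pics/top0.png")
m,b=blobs(h,(10,80,60),(28,255,220),20,(250,300,275,330))
print("bush_s",ray("top",[262,315],.05))
E
```

```text
21.2333 [0.4552 0.1017 0.1676] [-0.9999 -0.0167 -0.0008] [  32.6079   10.8284  -27.286    -0.0267  -51.8211 -121.6351]
side ring 390 [287 288  35  22] [[0.546  0.1025]]
bush_s [[0.3663 0.0532]]
```

Call:
drive_tool(steps=[0,0,0,0,0,0.035,0.6,0,0,0,0,0,0.035,0.6,0,0,0,0,0,0.035,0.6,0,0,0,0,0,0.035,0.6,0,0,0,0,0,0,0.6,0,0,0,-0.009,0,0,0.6,0,0,0,-0.009,0,0,0.6,0,0,0,-0.006,0,0,0.6,0,0,0,-0.007,0,0,0.6,0,0,0,-0.008,0,0,0.6])

```text
time_s: 22.12
tcp_pos: [0.4935, 0.1011, 0.0291]
ee_rot: [[-1.0, -0.013, -0.002], [-0.013, 1.0, -0.0], [0.002, -0.0, -1.0]]
wrist_force: [-6.3, 0.3, 5.3]
gripper_width: 0.597
gripper_force: 3.4
```

Call:
drive_tool(steps=[0,0,0,-0.008,0,0,0.6,0,0,0,-0.006,0,0,0.6,0,0,0,-0.004,0,0,0.6,0,0,0,-0.003,0,0,0.6,0,0,0,0,0,0,0.6])

```text
time_s: 22.53
tcp_pos: [0.5155, 0.1016, 0.0286]
ee_rot: [[-1.0, -0.013, 0.0], [-0.013, 1.0, 0.0], [-0.0, 0.0, -1.0]]
wrist_force: [-3.7, -1.5, 3.8]
gripper_width: 0.6
gripper_force: 1.9
```

```bash
python3 - <<'E'
from h import *
np.set_printoptions(precision=4,suppress=True)
s=r.sense();print(s["time_s"],s["tcp_pos"],s["ee_rot"][:,0],s["wrist_force"])
h=r.capture("side");sring(h,(.58,.1));cv2.imwrite("pics/s11.png",h)
E
```

```text
22.5333 [0.5155 0.1016 0.0286] [-0.9999 -0.0126 -0.0002] [-3.662  -1.4572  3.8174]
side ring 248 [271 286  30  22] [[0.5899 0.105 ]]
```

Call:
drive_tool(steps=[0,0,0,0.015,0,0,0.6,0,0,0,0.015,0,-0.02,0.6,0,0,0,0,0,-0.04,0.6,0,0,0,0,0,-0.04,0.6,0,0,0,0,0,-0.04,0.6,0,0,0,0,-0.04,0,0.6,0,0,0,0,-0.04,0,0.6,0,0,0,0,-0.04,0,0.6,0,0,0,0,-0.04,0,0.6,0,0,0,0,-0.04,0,0.6])

```text
time_s: 23.42
tcp_pos: [0.4896, -0.1001, 0.1691]
ee_rot: [[-1.0, -0.015, 0.007], [-0.015, 1.0, 0.0], [-0.007, 0.0, -1.0]]
wrist_force: [1.7, 0.0, -0.2]
gripper_width: 0.598
gripper_force: 0.0
```

Call:
drive_tool(steps=[0,0,0,0,-0.04,0,0.6,0,0,0,0,-0.04,0,0.6,0,0,0,0,-0.04,0,0.6,0,0,0,0,-0.04,0,0.6,0,0,0,0,-0.04,0,0.6,0,0,0,0,-0.04,0,0.6,0,0,-0.121,0,0,0,0.6,0,0,-0.121,0,0,0,0.6,0,0,-0.121,0,0,0,0.6,0,0,-0.121,0,0,0,0.6])

```text
time_s: 24.25
tcp_pos: [0.4924, -0.3398, 0.1685]
ee_rot: [[-0.876, -0.482, 0.005], [-0.482, 0.876, -0.002], [-0.003, -0.004, -1.0]]
wrist_force: [-0.1, 0.5, -0.3]
gripper_width: 0.6
gripper_force: 0.0
```

Call:
drive_tool(steps=[0,0,-0.121,0,0,0,0.6,0,0,-0.121,0,0,0,0.6,0,0,-0.121,0,0,0,0.6,0,0,-0.121,0,0,0,0.6,0,0,-0.121,0,0,0,0.6,0,0,-0.121,0,0,0,0.6,0,0,-0.121,0,0,0,0.6,0,0,-0.121,0,0,0,0.6,0,0,-0.118,0,0,0,0.6,0,0,0,0,0,0,0.6])

```text
time_s: 25.08
tcp_pos: [0.4926, -0.3392, 0.1686]
ee_rot: [[0.015, -1.0, 0.004], [-1.0, -0.015, -0.002], [0.002, -0.004, -1.0]]
wrist_force: [0.7, -0.6, 0.0]
gripper_width: 0.601
gripper_force: 0.0
```

```bash
python3 - <<'E'
from h import *
np.set_printoptions(precision=4,suppress=True)
s=r.sense();print(s["time_s"],s["tcp_pos"],s["ee_rot"][:,0],s["wrist_force"])
t=r.capture("top");h=r.capture("side");cv2.imwrite("pics/t12.png",t);cv2.imwrite("pics/s12.png",h)
housing(t,(215,200,280,280));hrect(t,(215,200,278,275));sring(h,(.58,.1))
m,b=blobs(t,(22,120,120),(35,255,255),box=(210,195,285,280))
print([(a,c,q) for a,c,q in b])
v=np.hstack([cv2.resize(t[185:285,205:305],(400,400),interpolation=cv2.INTER_CUBIC),cv2.resize(h[250:350,230:330],(400,400),interpolation=cv2.INTER_CUBIC)]);cv2.imwrite("pics/v12.png",v)
E
```

```text
25.0833 [ 0.4926 -0.3392  0.1686] [ 0.0149 -0.9999  0.0022] [ 0.694  -0.5733  0.0481]
ring 458 [242.4127 232.1681] [228 218  30  30] [[0.5835 0.1016]]
rect (227, 214, 36, 44) ((579.8313598632812, 100.64325714111328), (117.08978271484375, 94.19902801513672), 0.032874301075935364)
side ring 398 [271 286  35  22] [[0.5842 0.1037]]
[(np.int32(591), array([245.0981, 236.8105]), array([222, 208,  50,  58], dtype=int32))]
```

The housing is in place: ring centre (0.5835,0.1016) against bay centre (0.5825,0.102), yaw within 1°. Now I'll close the bar.

Call:
drive_tool(steps=[0,0,0,-0.025,-0.0248,0,0.6,0,0,0,-0.025,-0.0248,0,0.6,0,0,0,-0.025,-0.0248,0,0.6,0,0,0,-0.025,-0.0248,0,0.6,0,0,0,-0.025,-0.0248,0,0.6,0,0,0,-0.025,-0.0248,0,0.6,0,0,0,-0.025,-0.0248,0,0.6,0,0,0,-0.025,-0.0248,0,0.6,0,0,0,0,0,0.036,0.6,0,0,0,0,0,0.036,0.5])

```text
time_s: 26.02
tcp_pos: [0.6911, -0.1339, 0.0975]
ee_rot: [[0.013, -1.0, 0.009], [-1.0, -0.013, -0.0], [0.0, -0.009, -1.0]]
wrist_force: [-0.8, -1.0, -1.0]
gripper_width: 0.573
gripper_force: 0.0
```

Call:
drive_tool(steps=[0,0,0,0,0,0,0,0,0,0,0,0,0,0,0,0,0,0,0,0,0,0,0,0,0,0,0,0,0,0,0,0,0,0,0,0,0,0,0,0,0,0,0,0,0,0,0,0,0,0,0,0,0,0,0,0,0,0,0,0,0,0,0])

```text
time_s: 26.77
tcp_pos: [0.6886, -0.1366, 0.0984]
ee_rot: [[0.013, -1.0, 0.005], [-1.0, -0.013, -0.001], [0.001, -0.005, -1.0]]
wrist_force: [1.2, -0.7, 5.1]
gripper_width: 0.221
gripper_force: 30.0
```

Call:
drive_tool(steps=[0,0,0.0604,0,0,0,0,0,0,0,0,0.0145,0,0,0,0,0.1208,0,0,0,0,0,0,0,0,0.0145,0,0,0,0,0.1208,0,0,0,0,0,0,0,0,0.0145,0,0,0,0,0.1208,0,0,0,0,0,0,0,0,0.0145,0,0,0,0,0.1208,0,0,0,0,0,0,0,0,0.0145,0,0])

```text
time_s: 27.6
tcp_pos: [0.6208, -0.118, 0.098]
ee_rot: [[-0.51, -0.86, 0.006], [-0.86, 0.51, -0.003], [-0.0, -0.006, -1.0]]
wrist_force: [3.8, -7.2, 4.1]
gripper_width: 0.219
gripper_force: 30.0
```

Call:
drive_tool(steps=[0,0,0.1208,0,0,0,0,0,0,0,0,0.0145,0,0,0,0,0.1208,0,0,0,0,0,0,0,0,0.0145,0,0,0,0,0.1208,0,0,0,0,0,0,0,0,0.0145,0,0,0,0,0.1208,0,0,0,0,0,0,0,0,0.0145,0,0,0,0,0.1208,0,0,0,0,0,0,0,0,0.0145,0,0])

```text
time_s: 28.43
tcp_pos: [0.5738, -0.062, 0.0975]
ee_rot: [[-0.909, -0.417, 0.001], [-0.417, 0.909, -0.002], [0.0, -0.002, -1.0]]
wrist_force: [-1.0, -7.1, 6.5]
gripper_width: 0.224
gripper_force: 30.0
```

Call:
drive_tool(steps=[0,0,0.1208,0,0,0,0,0,0,0,0,0.0145,0,0,0,0,0.1208,0,0,0,0,0,0,0,0,0.0145,0,0,0,0,0.1208,0,0,0,0,0,0,0,0,0.0145,0,0,0,0,0.0604,0,0,0,0,0,0,0,0,0,0,0,0,0,0,0,0,0,0])

```text
time_s: 29.18
tcp_pos: [0.5644, -0.0168, 0.0971]
ee_rot: [[-1.0, -0.014, -0.001], [-0.014, 1.0, 0.0], [0.001, 0.0, -1.0]]
wrist_force: [-5.9, 4.4, 9.4]
gripper_width: 0.221
gripper_force: 30.0
```

Call:
drive_tool(steps=[0,0,0,0,-0.0015,0,0,0,0,0,0,0,0,0,0,0,0,0,0,0,0.7,0,0,0,0,0,0,0.7,0,0,0,0,0,0,0.7,0,0,0,0,0,0,0.7,0,0,0,0,0,-0.04,0.7,0,0,0,0,0,-0.04,0.7,0,0,0,0,-0.04,0,0.7,0,0,0,0,-0.04,0,0.7])

```text
time_s: 30.02
tcp_pos: [0.5685, -0.0983, 0.1786]
ee_rot: [[-1.0, -0.017, 0.007], [-0.017, 1.0, 0.0], [-0.007, 0.0, -1.0]]
wrist_force: [-0.0, 0.3, -0.4]
gripper_width: 0.678
gripper_force: 0.0
```

Call:
drive_tool(steps=[0,0,0,0,-0.04,0,0.7,0,0,0,0,-0.04,0,0.7,0,0,0,0,-0.04,0,0.7,0,0,0,0,-0.04,0,0.7,0,0,0,0,-0.04,0,0.7,0,0,0,0,-0.04,0,0.7,0,0,0,0,-0.04,0,0.7,0,0,0,0,0,0,0.7])

```text
time_s: 30.68
tcp_pos: [0.5689, -0.3855, 0.1739]
ee_rot: [[-1.0, -0.006, -0.001], [-0.006, 1.0, -0.001], [0.001, -0.001, -1.0]]
wrist_force: [0.0, 0.3, -0.5]
gripper_width: 0.7
gripper_force: 0.0
```

```bash
python3 - <<'E'
from h import *
np.set_printoptions(precision=4,suppress=True)
s=r.sense();print(s["time_s"],s["tcp_pos"])
t=r.capture("top");h=r.capture("side")
m,b=blobs(t,(0,0,120),(180,70,255),6,(276,185,306,262))
for a,c,q in b:print("white",a,c,q,ray("top",c,.04))
m,b=blobs(t,(0,150,100),(8,255,255),8,(270,215,320,285))
for a,c,q in b:print("red",a,c,q,ray("top",c,0),ray("top",c,.115))
housing(t,(215,200,274,280))
v=np.hstack([cv2.resize(t[170:290,130:330],(500,300),interpolation=cv2.INTER_CUBIC),cv2.resize(h[220:430,200:400],(300,300))]);cv2.imwrite("pics/v13.png",v)
E
```

```text
30.6833 [ 0.5689 -0.3855  0.1739]
white 69 [287.3478 206.087 ] [284 201   7  11] [[ 0.6543 -0.0166]]
white 64 [288.3906 226.5312] [285 222   7  12] [[ 0.5984 -0.0184]]
white 31 [288.7742 243.5161] [286 240   6   7] [[ 0.5525 -0.0186]]
red 48 [285.3542 234.5208] [282 231   9   8] [[ 0.5839 -0.0067]] [[ 0.564 -0.016]]
red 116 [290.5862 261.6724] [288 252   6  21] [[ 0.5086 -0.0196]] [[ 0.4949 -0.0279]]
ring 447 [242.519  232.1991] [228 218  30  30] [[0.5834 0.1014]]
```

View pics/v13.png

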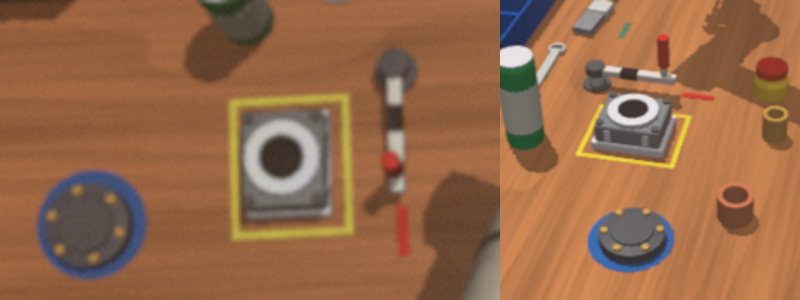

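In the last picture the cover is within the blue disc, the housing is square inside the yellow lines and the bar lines up with the red mark (0.1 mm off when extrapolated). Handing in.

```bash
python3 -c "
from station import r
print(r.finish_job())"
```

```text
the job is handed in; nothing more can be done
None
```

The job is handed in at about 31 s of the 72 s allowed: the cover is on the blue disc, the housing is squared up inside the bay, and the bar points at its red mark, all checked in the last pictures; the verdict was not reported back.

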